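# Check the money boxes for false floors

## Robot

A 7-joint arm with a two-finger parallel gripper is mounted at the origin on the work surface. World frame = base frame: x ahead of the robot, y to its left, z up, the work surface at z = 0. Lengths are in m, angles in rad, forces in N, time in s.
With the tool pointing down it reaches from about 0.4 to 0.85 m from the base axis. Payload 10.4 kg.
Tool frame: the origin (TCP) lies at the very end of the fingers, on their centre line; the grasp point (between the pads) lies 19 mm behind it; z points along the fingers, y is the line along which they close (so a half turn about z gives the same grasp; the last joint's range is limited). The gripper opens to 87 mm and grips with 3 to 60 N. Pads are 19 mm wide; open, the fingers measure 117 mm over their backs; the gripper's body (75 mm by 190 mm) begins 51 mm behind the grasp point.
Start: joints at [1.114, 0.332, -0.065, 1.46, 0.022, 1.35, -0.088], TCP at [0.263, -0.567, 0.223] pointing down, gripper open.
Joint ranges: [-2.6, 2.6], [-0.5, 2.12], [-1.47, 1.34], [0.16, 2.42], [-1.27, 4.41], [0.06, 2.06], [-2.6, 2.6]. Speed limits (rad/s): [2.22, 2.22, 2.79, 2.79, 3.14, 3.14, 3.14].

## Interface

Orientations are given as a unit quaternion [x, y, z, w].
In Python, from bench import * gives the robot as it stands.
- The arm moves only by the tool carry_out, never from a script. Its argument "deltas" is a list of rows, each an object with "hand": the finger opening in mm, from 0 to 87; "dp": the shift along the tool's x, y, z each as a share of 250 mm, from -1 to 1, a list of three; "spin": the turn about the tool's z as a share of pi rad, from -1 to 1. In form: [{"hand": hand, "dp": [dx, dy, dz], "spin": spin}, ...]. A call has 1 to 20 rows; each row is the pose to reach, as a shift and turn from the pose commanded when the call began, along the tool's axes at that moment, turning the shorter way round; what a row does not reach only later rows make up. A row lasts 1/10 s, in which the tool goes at most 50 mm and 8.59 degrees, less where a joint would pass 70% of its speed; a pose out of reach is approached as far as the arm can. A call with a number of a shift or a turn outside -1 to 1 is refused whole. A call with a gripper value outside its range is refused whole. The fingers move at their own pace and stop on an object; "force" is the grip in N (left out, the last holds). Time passes only in rows, so rows that repeat a pose let the fingers close. It gives the time, the measured TCP pose, the force, the opening and the grip force at its end, in the units of the state.
- read_state(): the state, without advancing time (a new reading comes with each control period).
- camera(name): name is "side" or "top" or "wrist"; returns the picture (480x640x3 uint8, red, green, blue); there is no depth.
- get_calibration(name): a dict with "fx", "fy", "cx", "cy" (pixels), "k1" (the pictures are not rectified: a ray, as slopes to the right and down, at radius r is drawn at 1 + k1 r^2 times it, then the intrinsics apply), "R" (3x3) and "t" (3): a world point X has camera coordinates R X + t; the wrist camera has in their place "mount" (4x4, takes a point from camera to tool coordinates, whose origin is the TCP and whose axes are the flange's). Camera axes: x right, y down, z forward; pixel columns grow to the right and rows downward; lengths in m; the calibration is good to about 2 mm. A picture is of the moment at which its call begins: read the wrist's pose just before it. get_calibration takes no time and is no camera call.
- close_job(): hands the job in; it is judged then, once.
The state is a dict: "time": time; "joint_positions": joint angles; "joint_vel": joint speeds; "joint_torque": joint torques, N m; "ee_pos": TCP position; "eef_rot": TCP orientation; "ft_force": force on the tool from outside, world axes, zero at the start; "torque": the same for the moment, N m; "width": finger opening in m; "grip_force": force on a finger pad.
Only numpy, scipy, OpenCV 4.12 (cv2) and the standard library are available. Lean on these libraries where they do the work, as an engineer would, in place of code of your own. Each camera call takes 0.05 s, during which the arm holds its last target. There are 200 camera calls.

## Task

Check every wooden money box on the mat for a false floor with the depth gauge: begin with the box nearest the grey tray and work along the row, and in each, where it stands outside the tray, slide the blade straight down through the coin slot until the stop bar rests on the lid, and let it rest there a moment. Stand all the checked boxes upright in the grey tray, put the gauge back in its stand, fully home, and leave the jug, fox, flashlight and canister where they are.

Things in the scene. Friction and masses are not known exactly. Their poses are not given: they have to be found in the camera images.
- gauge: depth gauge, 0.12 kg: steel blade 20 wide (x), 3 thick (y), 60 long (last 5 mm 14 wide) below a stop bar 46 (x) x 18 (y) x 8 high; on the bar a flat black handle 24 (x) x 16 (y), from 8 to 70 above the bar's underside. Origin: centre of the bar's underside; z up the handle, blade tip at z = -60. Starts upright in the stand, bar on its top. A half turn about z looks the same
- stand: fixed aluminium gauge stand, a block 60 (x) x 40 (y) x 68 high on a dark foot plate 86 x 40, with one slot 28 (x) x 7 (y) straight down through it from the top. Origin: centre of the underside, on the table; the slot's centre is straight above it
- tray: fixed grey plastic customs tray, 270 x 270 outside, 65 high, walls and floor 5 thick (a lip at the rim stands out 8 more); it lies left of the mat (+y). Origin: centre of the underside; inner floor at z = 5
- mat: fixed black rubber mat 190 (x) x 500 (y) x 3 thick, on which the money boxes stand in a row along y. Origin: centre of the underside
- box1: wooden money box, 1st place of the row, nearest the tray (may be absent): hollow, 66 (x) x 50 (y) x 72 high, walls, floor and lid 6 thick, about 0.18 kg, loose. Coin slot 30 (x) x 7 (y) in a thin brass frame in the middle of its lid: the blade's x goes along the box's x, the bar rests on the lid at z = 72. Origin: centre of the underside, z up
- box2: wooden money box, 2nd place (may be absent): hollow, 66 (x) x 50 (y) x 72 high, walls, floor and lid 6 thick, about 0.18 kg, loose. Coin slot 30 (x) x 7 (y) in a thin brass frame in the middle of its lid: the blade's x goes along the box's x, the bar rests on the lid at z = 72. Origin: centre of the underside, z up
- box3: wooden money box, 3rd place (may be absent): hollow, 66 (x) x 50 (y) x 72 high, walls, floor and lid 6 thick, about 0.18 kg, loose. Coin slot 30 (x) x 7 (y) in a thin brass frame in the middle of its lid: the blade's x goes along the box's x, the bar rests on the lid at z = 72. Origin: centre of the underside, z up
- box4: wooden money box, 4th place, farthest from the tray (may be absent): hollow, 66 (x) x 50 (y) x 72 high, walls, floor and lid 6 thick, about 0.18 kg, loose. Coin slot 30 (x) x 7 (y) in a thin brass frame in the middle of its lid: the blade's x goes along the box's x, the bar rests on the lid at z = 72. Origin: centre of the underside, z up
- jug: bystander: white and blue clay jug, 195 high, 110 across, handle reaching 88 from the axis. Origin: centre of its underside
- fox: bystander: carved wooden fox in orange enamel, about 150 long (x), 30 wide, 120 high. Origin: on the table under its belly
- flashlight: bystander: chrome flashlight lying along its x, 150 long, 36 thick. Origin: on the table under its middle
- canister: bystander: grey screw-top canister with knurled aluminium lid, 78 across, 107 high. Origin: centre of its underside
Mind the look-alikes: they are no part of the job. What is shaped like the box4 but blue or green is not meant.

How it is judged:
On the way, in this order (a step that is already met when the one before it is completed fails the run):
1. the box in place 1 of the row (counted from the tray), standing outside the tray, is checked: the blade is in its slot and the stop bar is on the lid (within 4 mm), for 0.2 s (z of gauge in the frame of box1 below 0.076 m and horizontal distance between gauge and box1 below 0.008 m and angle between the x axis of gauge and the x axis of box1, either way round below 0.3 rad and angle between the z axis of gauge and the z axis of box1, either way round below 0.13 rad and angle between box1's own z axis and vertical below 0.1 rad and height (world z) of box1 below 0.012 m and horizontal distance between box1 and tray above 0.2 m), for 0.2 s.
2. the box in place 2 of the row (counted from the tray), standing outside the tray, is checked: the blade is in its slot and the stop bar is on the lid (within 4 mm), for 0.2 s (z of gauge in the frame of box2 below 0.076 m and horizontal distance between gauge and box2 below 0.008 m and angle between the x axis of gauge and the x axis of box2, either way round below 0.3 rad and angle between the z axis of gauge and the z axis of box2, either way round below 0.13 rad and angle between box2's own z axis and vertical below 0.1 rad and height (world z) of box2 below 0.012 m and horizontal distance between box2 and tray above 0.2 m), for 0.2 s.
3. the box in place 3 of the row (counted from the tray), standing outside the tray, is checked: the blade is in its slot and the stop bar is on the lid (within 4 mm), for 0.2 s (z of gauge in the frame of box3 below 0.076 m and horizontal distance between gauge and box3 below 0.008 m and angle between the x axis of gauge and the x axis of box3, either way round below 0.3 rad and angle between the z axis of gauge and the z axis of box3, either way round below 0.13 rad and angle between box3's own z axis and vertical below 0.1 rad and height (world z) of box3 below 0.012 m and horizontal distance between box3 and tray above 0.2 m), for 0.2 s.
4. the box in place 4 of the row (counted from the tray), standing outside the tray, is checked: the blade is in its slot and the stop bar is on the lid (within 4 mm), for 0.2 s (z of gauge in the frame of box4 below 0.076 m and horizontal distance between gauge and box4 below 0.008 m and angle between the x axis of gauge and the x axis of box4, either way round below 0.3 rad and angle between the z axis of gauge and the z axis of box4, either way round below 0.13 rad and angle between box4's own z axis and vertical below 0.1 rad and height (world z) of box4 below 0.012 m and horizontal distance between box4 and tray above 0.2 m), for 0.2 s.
At the end, for the whole second after the job is handed in: every box that is present stands upright (within 8 degrees), at rest, on the floor of the tray with its centre within 112 mm of the tray's middle in the tray's x and y, and the gauge stands in the stand's slot, its stop bar within 4 mm of the stand's top, released and at rest (x of box1 in the frame of tray between -0.112 and 0.112 m and y of box1 in the frame of tray between -0.112 and 0.112 m and z of each of box1, box2, box3, box4 in the frame of tray below 0.02 m and angle between each of box1, box2, box3, box4's own z axis and vertical below 0.15 rad and linear speed of each of box1, box2, box3, box4, gauge below 0.02 m/s and x of box2 in the frame of tray between -0.112 and 0.112 m and y of box2 in the frame of tray between -0.112 and 0.112 m and x of box3 in the frame of tray between -0.112 and 0.112 m and y of box3 in the frame of tray between -0.112 and 0.112 m and x of box4 in the frame of tray between -0.112 and 0.112 m and y of box4 in the frame of tray between -0.112 and 0.112 m and horizontal distance between gauge and stand below 0.008 m and z of gauge in the frame of stand below 0.072 m and angle between gauge's own z axis and vertical below 0.1 rad); the robot touches nothing.
It fails at once if the jug is moved more than 20 mm (distance of jug from where it was at the start of the episode above 0.02 m).
It fails at once if the fox is moved more than 20 mm (distance of fox from where it was at the start of the episode above 0.02 m).
It fails at once if the flashlight is moved more than 20 mm (distance of flashlight from where it was at the start of the episode above 0.02 m).
It fails at once if the canister is moved more than 20 mm (distance of canister from where it was at the start of the episode above 0.02 m).
Of box1, box2, box3, box4 only 3 to 4 are there at a start; the rules pass over those that are not, and their reading is None.
At some moment in a run one of box1, box2, box3, box4 may be knocked a few centimetres aside while the robot is not near it.
It also fails if it takes over 210 s, if anything falls off the work surface, if the arm or the gripper's body presses on something with over 40 N, if the wrist force passes 120 N, or if a joint passes its speed limit or range.

## Working session

There is one attempt and no reset: what is moved stays moved. The work goes in short steps, Python scripts to look and compute and a tool call to move; the robot and the scene stay as the last step left them, time stands still between calls to the robot, and variables do not carry over. Pictures are saved under pics/ and viewed, at most 15 in all, crops included, and the job is handed in when it is done.

Besides the shell and the picture viewer there is one more tool, called after "Request:" by a JSON object that holds its "fn" and its "kwargs", one argument or row to a line. carry_out: Moves the arm, as the interface text tells. Its arguments: {"type":"object","properties":{"deltas":{"type":"array","items":{"type":"object","properties":{"hand":{"type":"number"},"dp":{"type":"array","items":{"type":"number","minimum":-1,"maximum":1}},"spin":{"type":"number","minimum":-1,"maximum":1}}}},"force":{"type":"number"}},"required":["deltas"]}

```bash
mkdir -p pics; ls
cat > h.py <<'E'
from bench import *
import numpy as np, cv2
from scipy.spatial.transform import Rotation as Ro
def save(n,f):
    im=camera(n); cv2.imwrite('pics/'+f,cv2.cvtColor(im,cv2.COLOR_RGB2BGR)); return im
def pose():
    s=read_state(); return np.array(s['ee_pos']),Ro.from_quat(s['eef_rot']).as_matrix()
def cam(n,P=None):
    c=get_calibration(n)
    if n!='wrist': return c,np.array(c['R']),np.array(c['t'])
    p,R=P; M=np.array(c['mount']); Rw=R@M[:3,:3]; tw=R@M[:3,3]+p
    return c,Rw.T,-Rw.T@tw
def pix2w(n,uv,z,P=None):
    c,R,t=cam(n,P); d=np.array([(uv[0]-c['cx'])/c['fx'],(uv[1]-c['cy'])/c['fy']]); x=d.copy()
    for _ in range(30): x=d/(1+c['k1']*(x@x))
    r=R.T@np.array([x[0],x[1],1]); o=-R.T@t
    return o+r*(z-o[2])/r[2]
def w2pix(n,X,P=None):
    c,R,t=cam(n,P); q=R@np.array(X)+t; x=q[:2]/q[2]; x=x*(1+c['k1']*(x@x))
    return np.array([c['fx']*x[0]+c['cx'],c['fy']*x[1]+c['cy']])
E
python3 - <<'E'
from h import *
s=read_state(); print({k:np.round(v,3) for k,v in s.items()})
save('top','top0.png'); save('side','side0.png')
for n in('top','side','wrist'): print(n,get_calibration(n))
E
```

```text
pics
{'time': np.float64(0.0), 'joint_positions': array([ 1.114,  0.333, -0.065,  1.461,  0.022,  1.35 , -0.089]), 'joint_vel': array([-0.   , -0.001,  0.001,  0.   , -0.002,  0.   ,  0.001]), 'joint_torque': array([-2.0000e-03, -6.2325e+01,  2.4000e-02, -3.8991e+01, -6.1000e-02,
        4.0000e-02,  0.0000e+00]), 'ee_pos': array([ 0.263, -0.567,  0.222]), 'eef_rot': array([ 0.977,  0.215, -0.   , -0.001]), 'ft_force': array([0.395, 0.666, 0.565]), 'torque': array([ 0.006, -0.087,  0.016]), 'grip_force': np.float64(0.0), 'width': np.float64(0.087)}
top {'fx': 446.62715060113356, 'fy': 446.62715060113356, 'cx': 315.6844365971824, 'cy': 247.68888698501766, 'k1': -0.04085220216642692, 'R': array([[-0.09899984, -0.99507667, -0.00463208],
       [-0.96810868,  0.09739129, -0.23082573],
       [ 0.23014042, -0.01836735, -0.97298408]]), 't': array([-0.03688725,  0.62473411,  1.00870413])}
side {'fx': 550.6788125512328, 'fy': 550.6788125512328, 'cx': 315.9799319029441, 'cy': 226.64469480826017, 'k1': 0.021922533392595173, 'R': array([[-0.71946817, -0.69451439,  0.0039137 ],
       [-0.44050352,  0.45195962, -0.77568625],
       [ 0.53695643, -0.55980556, -0.63110659]]), 't': array([0.39065233, 0.36247838, 0.79461816])}
wrist {'fx': 364.36552043709077, 'fy': 364.36552043709077, 'cx': 323.99086664003363, 'cy': 238.88065716112095, 'k1': -0.038811089035952484, 'mount': array([[ 1.10180632e-03, -9.53551586e-01, -3.01227753e-01,
         8.27454573e-02],
       [ 9.99997246e-01,  4.26479278e-04,  2.30766682e-03,
        -1.82217569e-04],
       [-2.07201196e-03, -3.01229466e-01,  9.53549430e-01,
        -1.61277508e-01],
       [ 0.00000000e+00,  0.00000000e+00,  0.00000000e+00,
         1.00000000e+00]])}
```

View pics/top0.png

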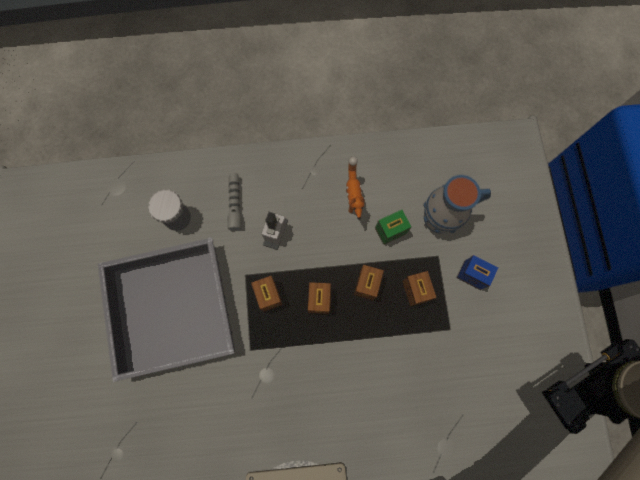

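View pics/side0.png

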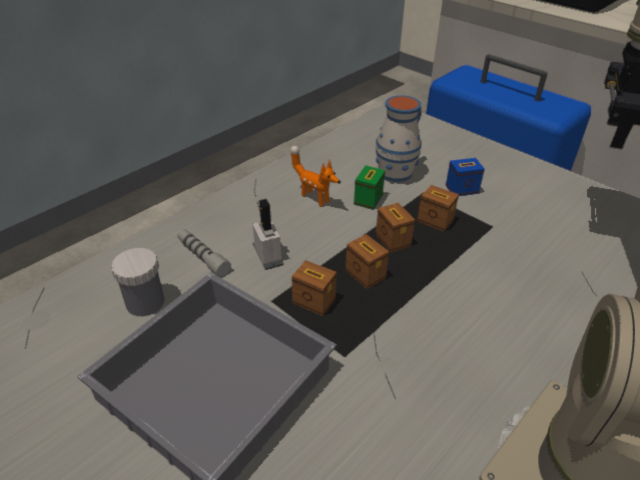

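```bash
cat > seg.py <<'E'
from h import *
def slots(im,n,z,P=None,amin=15):
    hsv=cv2.cvtColor(im,cv2.COLOR_RGB2HSV); m=cv2.inRange(hsv,(20,120,120),(34,255,255))
    m=cv2.morphologyEx(m,cv2.MORPH_CLOSE,np.ones((5,5)))
    out=[]
    for c in cv2.findContours(m,cv2.RETR_EXTERNAL,cv2.CHAIN_APPROX_NONE)[0]:
        if cv2.contourArea(c)<amin: continue
        w=np.array([pix2w(n,p,z,P)[:2] for p in c[:,0].astype(float)])
        (cx,cy),(a,b),_=r=cv2.minAreaRect((w*1000).astype(np.float32))
        q=cv2.boxPoints(r); e=[q[1]-q[0],q[2]-q[1]]; e=max(e,key=np.linalg.norm)
        ang=np.degrees(np.arctan2(e[1],e[0])); ang=(ang+90)%180-90
        out.append((np.round([cx,cy],1),np.round(sorted([a,b]),1),round(ang,1),c[:,0].mean(0).round()))
    return sorted(out,key=lambda o:-o[0][1])
E
python3 - <<'E'
from seg import *
im=cv2.cvtColor(cv2.imread('pics/top0.png'),cv2.COLOR_BGR2RGB)
for s in slots(im,'top',.075): print(*s)
print('gauge top',pix2w('top',(270,216),.138),'bar',pix2w('top',(273,228),.076), 'tray corners',[pix2w('top',p,.065).round(3) for p in((100,266),(211,240),(233,353),(115,379))])
for u in((447,210),(462,193)):print('jug',pix2w('top',u,.1 ))
print('can',pix2w('top',(165,207),.107),'fox',pix2w('top',(355,195),.06),'fl',pix2w('top',(235,200),.02))
cv2.imwrite('pics/c0.png',cv2.resize(cv2.imread('pics/top0.png')[190:330,230:450],None,fx=3.6,fy=3.6,interpolation=cv2.INTER_CUBIC))
E
```

```text
[522.9  30.5] [13.4 37.2] 14.1 [265. 292.]
[ 660.6 -297.2] [11.1 36.3] -68.8 [394. 223.]
gauge top [6.88157435e-01 5.64294475e-05 1.38000000e-01] bar [6.76876131e-01 2.03837078e-05 7.60000000e-02] tray corners [array([0.627, 0.43 , 0.065]), array([0.665, 0.155, 0.065]), array([0.389, 0.117, 0.065]), array([0.356, 0.393, 0.065])]
jug [ 0.67289276 -0.42305451  0.1       ]
jug [ 0.71227616 -0.46705608  0.1       ]
can [0.74666074 0.25337659 0.107     ] fox [ 0.74709283 -0.21138782  0.06      ] fl [0.77927799 0.09751815 0.02      ]
```

View pics/c0.png

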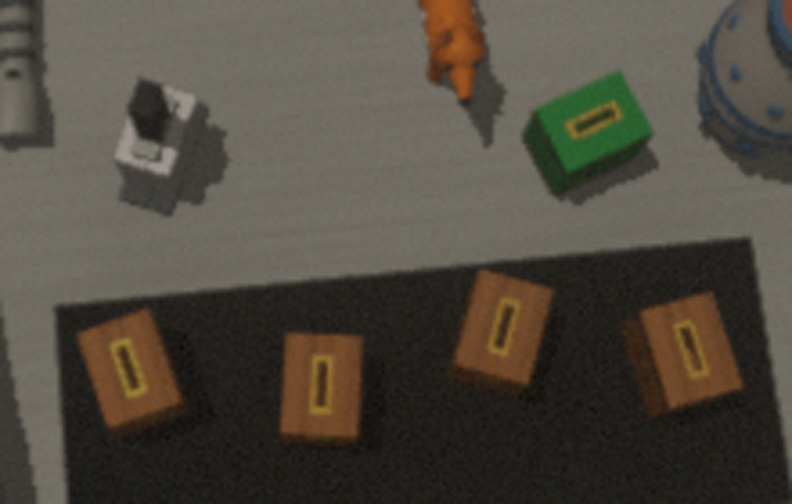

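The brown boxes (slots at px 265,292 / 320,296 / 370,281 / 421,287) are box1–4. The look-alikes to leave alone are the green box (394,223) and the blue one (481,270). The gauge's black handle is at (271,217), in the pale stand. The crop confirms four brown boxes and the gauge.

Request:
{"fn": "carry_out", "kwargs": {
  "deltas": [
    {"hand":87,"dp":[0.725,-0.5,-0.15],"spin":0},
    {"hand":87,"dp":[0.725,-0.5,-0.15],"spin":0},
    {"hand":87,"dp":[0.725,-0.5,-0.15],"spin":0},
    {"hand":87,"dp":[0.725,-0.5,-0.15],"spin":0},
    {"hand":87,"dp":[0.725,-0.5,-0.15],"spin":0},
    {"hand":87,"dp":[0.725,-0.5,-0.15],"spin":0}
  ]
}}

```text
time: 0.7
ee_pos: [0.3774, -0.374, 0.2608]
eef_rot: [0.976, 0.218, 0.001, 0.0]
ft_force: [-0.1, -0.5, 0.8]
width: 0.0871
grip_force: 0.0
```

Request:
{"fn": "carry_out", "kwargs": {
  "deltas": [
    {"hand":87,"dp":[0.725,-0.5,0],"spin":0},
    {"hand":87,"dp":[0.725,-0.5,0],"spin":0},
    {"hand":87,"dp":[0.725,-0.5,0],"spin":0},
    {"hand":87,"dp":[0.725,-0.5,0],"spin":0},
    {"hand":87,"dp":[0.725,-0.5,0],"spin":0},
    {"hand":87,"dp":[0.725,-0.5,0],"spin":0}
  ]
}}

```text
time: 1.3
ee_pos: [0.4877, -0.1851, 0.2597]
eef_rot: [0.976, 0.218, 0.0, -0.001]
ft_force: [0.0, 0.0, -0.3]
width: 0.0868
grip_force: 0.0
```

Request:
{"fn": "carry_out", "kwargs": {
  "deltas": [
    {"hand":87,"dp":[0.725,-0.5,0],"spin":0.28},
    {"hand":87,"dp":[0.725,-0.5,0],"spin":0.28},
    {"hand":87,"dp":[0.725,-0.5,0],"spin":0.28},
    {"hand":87,"dp":[0.725,-0.5,0],"spin":0.28},
    {"hand":87,"dp":[0.725,-0.5,0],"spin":0.28},
    {"hand":87,"dp":[0.725,-0.5,0],"spin":0.28},
    {"hand":87,"dp":[0.725,-0.5,0],"spin":0.28},
    {"hand":87,"dp":[0.725,-0.5,0],"spin":0.28}
  ]
}}

```text
time: 2.1
ee_pos: [0.5985, -0.0002, 0.2593]
eef_rot: [0.975, -0.222, -0.0, 0.001]
ft_force: [0.1, -0.9, 0.2]
width: 0.0873
grip_force: 0.0
```

Run:
```python
from h import *
P=pose(); print(P); save('wrist','w1.png')
print(w2pix('wrist',(.68,0,.138),P),w2pix('wrist',(.68,0,.076),P))
```

```text
(array([ 5.98493811e-01, -2.12900475e-04,  2.59299251e-01]), array([[ 9.01169412e-01, -4.33465597e-01, -1.12548968e-03],
       [-4.33466574e-01, -9.01169249e-01, -8.45397797e-04],
       [-6.47805828e-04,  1.24970879e-03, -9.99999009e-01]]))
[275.57589974 137.84115172] [283.98579397 135.49300712]
```

View pics/w1.png

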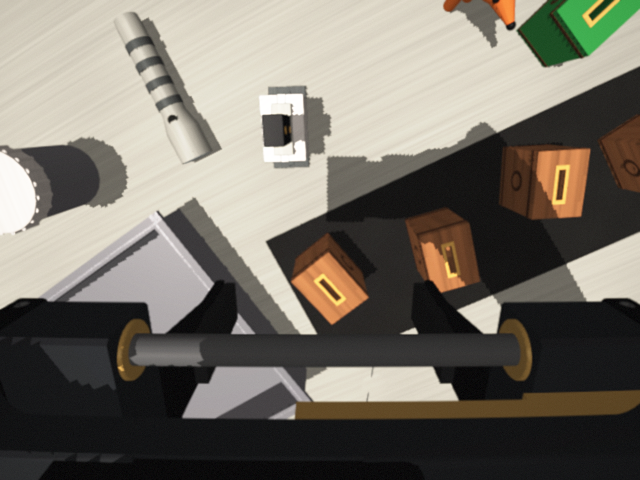

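Gauge in its stand at (283,128), nearly aligned with the image. Tray corner is at (155,215). Box1 slot at (330,290), box2 slot at (450,258).

Run:
```python
from h import *
P=pose(); im=cv2.imread('pics/w1.png')
c=im[80:175,245:345]; cv2.imwrite('pics/c1.png',cv2.resize(c,None,fx=6,fy=6,interpolation=cv2.INTER_CUBIC))
for q in ((.138,),):pass
```

```text
(no output)
```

View pics/c1.png

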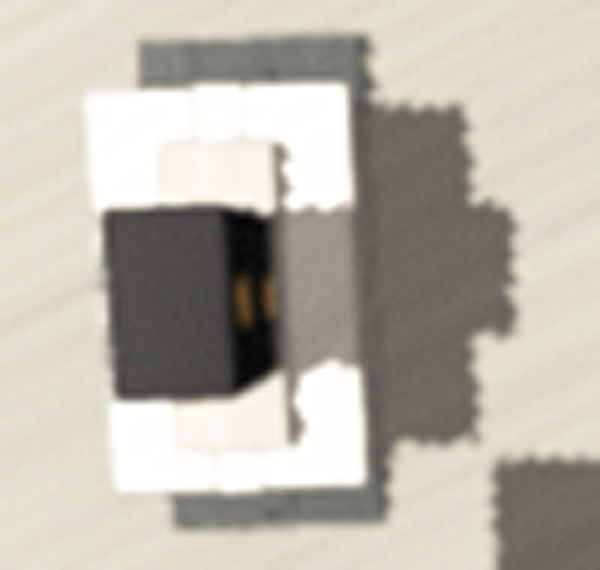

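Stand-top corners and handle-top corners read from the crop (the handle top spans about 103–235 × 207–397).

Run:
```python
from h import *
P=pose()
def f(pts,z):
    w=np.array([pix2w('wrist',(u/6+245,v/6+80),z,P)[:2] for u,v in pts]); 
    d=(w[0]+w[1]-w[2]-w[3]); d2=w[0]+w[3]-w[1]-w[2]
    print((w.mean(0)*1000).round(1),np.degrees(np.arctan2(d[1],d[0])).round(1),np.degrees(np.arctan2(d2[1],d2[0])).round(1),np.linalg.norm(d)*500,np.linalg.norm(d2)*500)
f([(85,93),(350,85),(367,487),(112,492)],.068)
f([(103,212),(218,207),(235,397),(115,397)],.138)
```

```text
[685.8  -0.9] -24.0 65.7 59.87103598267244 40.36270352935218
[ 6.854e+02 -5.000e-01] -23.1 65.4 22.539461086496562 14.652475803205398
```

Request:
{"fn": "carry_out", "kwargs": {
  "deltas": [
    {"hand":60,"dp":[0.316,-0.149,0],"spin":-0.009},
    {"hand":60,"dp":[0.316,-0.149,0],"spin":-0.009},
    {"hand":60,"dp":[0.316,-0.149,0.2],"spin":-0.009},
    {"hand":60,"dp":[0.316,-0.149,0.4],"spin":-0.009},
    {"hand":60,"dp":[0.316,-0.149,0.55],"spin":-0.009},
    {"hand":60,"dp":[0.316,-0.149,0.665],"spin":-0.009},
    {"hand":60,"dp":[0.316,-0.149,0.665],"spin":-0.009},
    {"hand":60,"dp":[0.316,-0.149,0.665],"spin":-0.009}
  ]
}}

```text
time: 2.95
ee_pos: [0.686, 0.0002, 0.0945]
eef_rot: [0.978, -0.207, 0.0, 0.0]
ft_force: [-0.3, -0.1, 0.5]
width: 0.0603
grip_force: 0.0
```

Request:
{"fn": "carry_out", "kwargs": {
  "deltas": [
    {"hand":0,"dp":[0,0,0],"spin":0},
    {"hand":0,"dp":[0,0,0],"spin":0},
    {"hand":0,"dp":[0,0,0],"spin":0},
    {"hand":0,"dp":[0,0,0],"spin":0},
    {"hand":0,"dp":[0,0,0],"spin":0},
    {"hand":0,"dp":[0,0,0],"spin":0},
    {"hand":0,"dp":[0,0,0],"spin":0},
    {"hand":0,"dp":[0,0,0],"spin":0}
  ],
  "force": 30
}}

```text
time: 3.75
ee_pos: [0.6858, 0.0012, 0.0938]
eef_rot: [0.978, -0.207, -0.0, 0.0]
ft_force: [-0.0, 0.0, -0.3]
width: 0.0158
grip_force: 30.0
```

Request:
{"fn": "carry_out", "kwargs": {
  "deltas": [
    {"hand":0,"dp":[0,0,-0.2],"spin":0},
    {"hand":0,"dp":[0,0,-0.4],"spin":0},
    {"hand":0,"dp":[0,0,-0.45],"spin":0},
    {"hand":0,"dp":[-0.2,0.05,-0.45],"spin":-0.05},
    {"hand":0,"dp":[-0.4,0.1,-0.45],"spin":-0.1},
    {"hand":0,"dp":[-0.643,0.158,-0.45],"spin":-0.15},
    {"hand":0,"dp":[-0.643,0.158,-0.45],"spin":-0.211},
    {"hand":0,"dp":[-0.643,0.158,-0.45],"spin":-0.211},
    {"hand":0,"dp":[-0.643,0.158,-0.45],"spin":-0.211},
    {"hand":0,"dp":[-0.643,0.158,-0.45],"spin":-0.211}
  ]
}}

```text
time: 4.75
ee_pos: [0.523, 0.0302, 0.2061]
eef_rot: [0.993, 0.121, -0.0, -0.0]
ft_force: [-0.3, 0.2, -1.8]
width: 0.0155
grip_force: 30.0
```

Run:
```python
from seg import *
P=pose(); print(P[0]);im=save('wrist','w2.png')
print(w2pix('wrist',P[0]-[0,0,.086],P),w2pix('wrist',P[0]-[0,0,.026],P))
for s in slots(im,'wrist',.075,P): print(*s)
```

```text
[0.5229674  0.03015308 0.20606768]
[323.30014562 245.14270593] [323.34257164 279.22139188]
[531.9  31.3] [12.5 17.9] 13.9 [325. 216.]
[ 525.1 -219.8] [13.2 38.1] -21.8 [593. 290.]
```

View pics/w2.png

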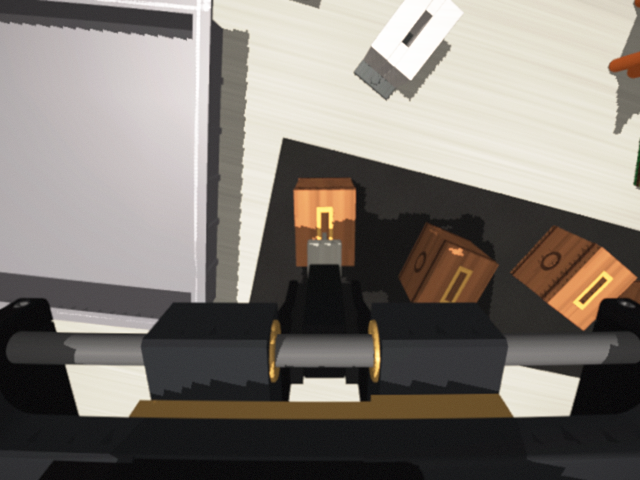

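The wrist view shows box1 (slot at 325,215) right under the gauge. The bright block at (323,255) is the bar's end, with the blade tip just above it. Enlarging to check alignment.

Run:
```python
from seg import *
P=pose(); im=cv2.imread('pics/w2.png')
cv2.imwrite('pics/c2.png',cv2.resize(im[170:280,280:370],None,fx=5,fy=5,interpolation=cv2.INTER_CUBIC))
T=lambda x,y,z: w2pix('wrist',P[0]+P[1]@np.array([x,y,z]),P).round(1)
print(T(.007,0,.086),T(.01,0,.081),T(.023,-.009,.026),T(.023,.009,.026),T(.023,.009,.018))
```

```text
[323.3 235.8] [323.3 233.8] [306.7 240. ] [340. 240.] [340.7 244.7]
```

View pics/c2.png

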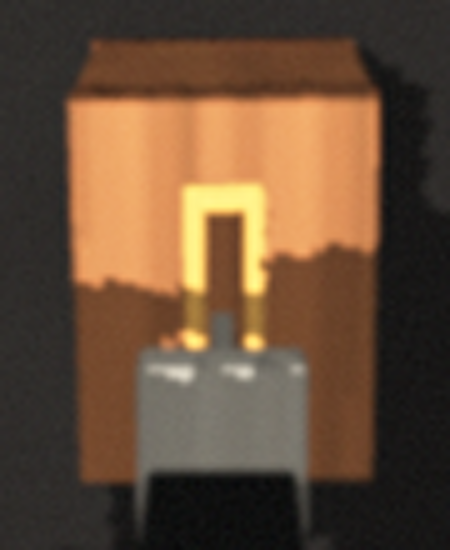

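Blade (col 324.4) and slot (col 324.8) agree to about 0.3 mm, and the yaw matches. Going down.

Request:
{"fn": "carry_out", "kwargs": {
  "deltas": [
    {"hand":0,"dp":[0,0,0.1],"spin":0},
    {"hand":0,"dp":[0,0,0.16],"spin":0},
    {"hand":0,"dp":[0,0,0.18],"spin":0},
    {"hand":0,"dp":[0,0,0.2],"spin":0},
    {"hand":0,"dp":[0,0,0.22],"spin":0},
    {"hand":0,"dp":[0,0,0.24],"spin":0},
    {"hand":0,"dp":[0,0,0.26],"spin":0}
  ]
}}

```text
time: 5.5
ee_pos: [0.5231, 0.0304, 0.1413]
eef_rot: [0.992, 0.122, 0.0, 0.0]
ft_force: [-0.2, -0.3, -1.6]
width: 0.016
grip_force: 30.0
```

Request:
{"fn": "carry_out", "kwargs": {
  "deltas": [
    {"hand":0,"dp":[0,0,0.04],"spin":0},
    {"hand":0,"dp":[0,0,0.08],"spin":0},
    {"hand":0,"dp":[0,0,0.12],"spin":0},
    {"hand":0,"dp":[0,0,0.14],"spin":0},
    {"hand":0,"dp":[0,0,0.154],"spin":0},
    {"hand":0,"dp":[0,0,0.16],"spin":0},
    {"hand":0,"dp":[0,0,0.162],"spin":0},
    {"hand":0,"dp":[0,0,0.162],"spin":0},
    {"hand":0,"dp":[0,0,0.162],"spin":0},
    {"hand":0,"dp":[0,0,0.162],"spin":0}
  ]
}}

```text
time: 6.5
ee_pos: [0.523, 0.0303, 0.101]
eef_rot: [0.992, 0.122, 0.0, 0.0]
ft_force: [-0.2, 0.2, -1.7]
width: 0.0157
grip_force: 30.0
```

Request:
{"fn": "carry_out", "kwargs": {
  "deltas": [
    {"hand":0,"dp":[0,0,0.003],"spin":0},
    {"hand":0,"dp":[0,0,0.006],"spin":0},
    {"hand":0,"dp":[0,0,0.006],"spin":0},
    {"hand":0,"dp":[0,0,0.006],"spin":0}
  ]
}}

```text
time: 6.9
ee_pos: [0.5232, 0.0304, 0.1006]
eef_rot: [0.992, 0.122, 0.0, 0.0]
ft_force: [-4.5, -0.5, 10.9]
width: 0.0162
grip_force: 30.0
```

Request:
{"fn": "carry_out", "kwargs": {
  "deltas": [
    {"hand":0,"dp":[0,0,-0.1],"spin":0},
    {"hand":0,"dp":[0,0,-0.3],"spin":0},
    {"hand":0,"dp":[0,0,-0.426],"spin":0},
    {"hand":0,"dp":[0,0,-0.426],"spin":0},
    {"hand":0,"dp":[0,0,-0.426],"spin":0}
  ]
}}

```text
time: 7.4
ee_pos: [0.5231, 0.0302, 0.2061]
eef_rot: [0.992, 0.122, 0.001, 0.0]
ft_force: [-0.6, -0.3, -2.2]
width: 0.0158
grip_force: 30.0
```

```bash
sed -i 's/(20,120,120)/(19,110,60)/' seg.py
python3 - <<'E'
from seg import *
P=pose(); print(P[0]);im=save('wrist','w3.png'); t=save('top','t3.png')
for s in slots(im,'wrist',.075,P): print('w',*s)
for s in slots(t,'top',.075): print('t',*s)
E
```

```text
[0.52312096 0.03024061 0.20608047]
w [315.3 116. ] [ 6.5 12.6] -68.2 [188. 402.]
w [317.6 103.3] [ 9.5 11.5] 65.8 [203. 404.]
w [305.1  94.9] [ 6.4 10.9] -75.1 [209. 416.]
w [313.   75.3] [12.4 20.4] -66.5 [230. 415.]
w [396.2  47.6] [ 3.9 20.7] 5.3 [272. 351.]
w [374.8  41.4] [ 5.8 17. ] 11.4 [274. 371.]
w [531.8  31.3] [12.4 18.7] 13.8 [325. 217.]
w [417.1 -45.8] [ 8.9 59.3] 17.7 [375. 351.]
w [347.7 -74.3] [5.9 7.7] -0.9 [381. 416.]
w [360.7 -88.4] [13.4 24.5] 42.7 [401. 408.]
w [ 364.6 -111. ] [11.  19.4] 19.5 [422. 409.]
w [ 360.9 -124.3] [ 9.8 16.3] -18.5 [432. 414.]
w [ 364.8 -141.3] [ 8.9 16.9] -77.0 [449. 415.]
w [ 374.6 -177.4] [11.2 13. ] 85.1 [486. 413.]
w [ 525.1 -219.6] [13.1 38.5] -21.8 [592. 291.]
t [507.3 -95.8] [ 9.5 14.2] -5.7 [319. 293.]
t [ 526.5 -218.5] [11.4 36.6] -22.8 [370. 280.]
t [ 659.9 -297.3] [13.  38.3] -70.9 [394. 223.]
t [ 498.2 -339.6] [11.5 35.6] 9.9 [422. 287.]
```

Request:
{"fn": "carry_out", "kwargs": {
  "deltas": [
    {"hand":0,"dp":[-0.1,0.2,0],"spin":0.04},
    {"hand":0,"dp":[-0.204,0.4,0],"spin":0.08},
    {"hand":0,"dp":[-0.204,0.472,0],"spin":0.111},
    {"hand":0,"dp":[-0.204,0.472,0],"spin":0.111},
    {"hand":0,"dp":[-0.204,0.472,0],"spin":0.111},
    {"hand":0,"dp":[-0.204,0.472,0],"spin":0.111}
  ]
}}

```text
time: 8.1
ee_pos: [0.5019, -0.0952, 0.205]
eef_rot: [0.999, -0.05, -0.001, -0.0]
ft_force: [-0.1, 0.8, -2.1]
width: 0.0163
grip_force: 30.0
```

```bash
cat > al.py <<'E'
from seg import *
import sys
# lateral alignment of slot under held gauge: far end of frame, tool coords
P=pose(); im=save('wrist',sys.argv[1]); yaw=np.degrees(np.arctan2(P[1][1,0],P[1][0,0])); print('tcp',P[0].round(4),'yaw',yaw.round(1))
hsv=cv2.cvtColor(im,cv2.COLOR_RGB2HSV); m=cv2.inRange(hsv,(19,110,60),(34,255,255)); m[238:]=0
c=im[150:280,260:390]; cv2.imwrite('pics/c'+sys.argv[1],cv2.cvtColor(cv2.resize(c,None,fx=4.5,fy=4.5,interpolation=cv2.INTER_CUBIC),cv2.COLOR_RGB2BGR))
n,l,st,_=cv2.connectedComponentsWithStats(cv2.morphologyEx(m,cv2.MORPH_CLOSE,np.ones((9,9))))
for i in range(1,n):
    if st[i,4]<60: continue
    ys,xs=np.nonzero((l==i)&(m>0)); 
    q=np.array([P[1].T@(pix2w('wrist',(x,y),.075,P)-P[0]) for x,y in zip(xs,ys)])[:,:2]*1000
    print('px',xs.mean().round(),ys.mean().round())
    r=cv2.minAreaRect(q.astype(np.float32)); b=cv2.boxPoints(r)
    # per-row midpoints of the two rails
    mid=[(y,(xs[ys==y].min()+xs[ys==y].max())/2,np.ptp(xs[ys==y])) for y in np.unique(ys)]
    w=np.median([k[2] for k in mid]); mm=np.array([P[1].T@(pix2w('wrist',(k[1],k[0]),.075,P)-P[0]) for k in mid if abs(k[2]-w)<3])*1000
    k=np.polyfit(mm[:,0],mm[:,1],1); far=np.percentile(q[:,0],99)
    s=18.8; xc=far-s*np.cos(np.arctan(k[0])); 
    print('far x',far.round(1),'rect size',np.round(r[1],1),'slope deg(+ = spin +)',np.degrees(np.arctan(k[0])).round(1),'=> slot centre tool x,y mm',xc.round(1),np.polyval(k,xc).round(1),'y at mid',mm[:,1].mean().round(2))
E
python3 al.py a2.png
```

```text
tcp [ 0.5019 -0.0952  0.205 ] yaw -5.8
px 568.0 4.0
far x 171.1 rect size [18.6  6.5] slope deg(+ = spin +) 43.5 => slot centre tool x,y mm 157.4 165.0 y at mid 174.45
px 474.0 185.0
far x 55.0 rect size [37.8 14. ] slope deg(+ = spin +) 15.6 => slot centre tool x,y mm 36.9 122.0 y at mid 121.89
px 616.0 205.0
far x 39.4 rect size [13.8 38.7] slope deg(+ = spin +) -14.7 => slot centre tool x,y mm 21.2 244.7 y at mid 244.76
px 172.0 218.0
far x 27.6 rect size [14.  38.3] slope deg(+ = spin +) -20.1 => slot centre tool x,y mm 9.9 -125.9 y at mid -125.41
```

View pics/ca2.png

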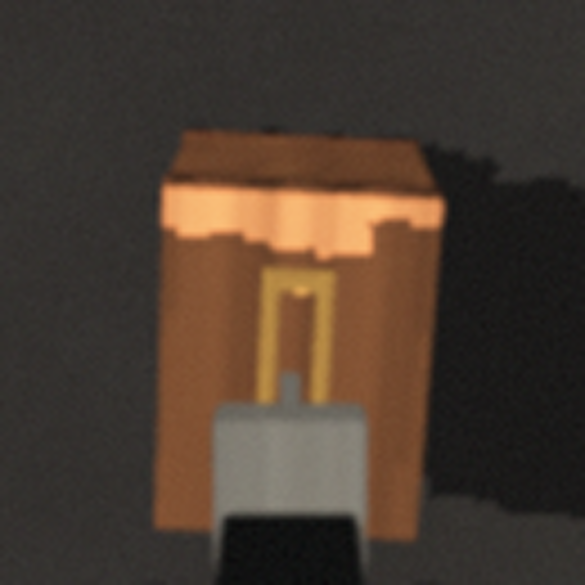

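Box2: the slot axis in the crop runs (299,275)→(293,395), and the blade is at col 290. So I shift +0.8 mm in y and −2.5 mm in x, and turn about 2.5°.

Request:
{"fn": "carry_out", "kwargs": {
  "deltas": [
    {"hand":0,"dp":[-0.01,0.003,0.08],"spin":0.014},
    {"hand":0,"dp":[-0.01,0.003,0.12],"spin":0.014},
    {"hand":0,"dp":[-0.01,0.003,0.14],"spin":0.014},
    {"hand":0,"dp":[-0.01,0.003,0.16],"spin":0.014},
    {"hand":0,"dp":[-0.01,0.003,0.18],"spin":0.014},
    {"hand":0,"dp":[-0.01,0.003,0.2],"spin":0.014},
    {"hand":0,"dp":[-0.01,0.003,0.22],"spin":0.014},
    {"hand":0,"dp":[-0.01,0.003,0.24],"spin":0.014},
    {"hand":0,"dp":[-0.01,0.003,0.26],"spin":0.014}
  ]
}}

```text
time: 9.05
ee_pos: [0.4995, -0.0971, 0.1405]
eef_rot: [0.997, -0.074, 0.0, 0.0]
ft_force: [-0.1, 0.5, -1.5]
width: 0.016
grip_force: 30.0
```

Run:
```python
from h import *
h=cv2.cvtColor(cv2.imread('pics/a2.png'),cv2.COLOR_BGR2HSV)
g=lambda u,v:h[int(150+v/4.5),int(260+u/4.5)]
print(g(268,350),g(268,320),g(320,340),g(200,350),g(300,225),g(360,350),g(295,330))
```

```text
[ 18 158 181] [ 18 160 182] [ 18 161 179] [ 11 155 130] [ 15 136 246] [ 12 154 134] [ 12 155 125]
```

Request:
{"fn": "carry_out", "kwargs": {
  "deltas": [
    {"hand":0,"dp":[0,0,0.04],"spin":0},
    {"hand":0,"dp":[0,0,0.08],"spin":0},
    {"hand":0,"dp":[0,0,0.12],"spin":0},
    {"hand":0,"dp":[0,0,0.14],"spin":0},
    {"hand":0,"dp":[0,0,0.154],"spin":0},
    {"hand":0,"dp":[0,0,0.16],"spin":0},
    {"hand":0,"dp":[0,0,0.164],"spin":0},
    {"hand":0,"dp":[0,0,0.164],"spin":0},
    {"hand":0,"dp":[0,0,0.164],"spin":0},
    {"hand":0,"dp":[0,0,0.164],"spin":0}
  ]
}}

```text
time: 10.05
ee_pos: [0.4995, -0.097, 0.1006]
eef_rot: [0.997, -0.074, 0.0, 0.0]
ft_force: [-4.4, 0.5, 6.0]
width: 0.0154
grip_force: 30.0
```

Request:
{"fn": "carry_out", "kwargs": {
  "deltas": [
    {"hand":0,"dp":[0,0,-0.1],"spin":0},
    {"hand":0,"dp":[0,0,-0.3],"spin":0},
    {"hand":0,"dp":[0,0,-0.42],"spin":0},
    {"hand":0,"dp":[0.1,0.2,-0.42],"spin":0.03},
    {"hand":0,"dp":[0.174,0.4,-0.42],"spin":0.074},
    {"hand":0,"dp":[0.174,0.469,-0.42],"spin":0.074},
    {"hand":0,"dp":[0.174,0.469,-0.42],"spin":0.074},
    {"hand":0,"dp":[0.174,0.469,-0.42],"spin":0.074},
    {"hand":0,"dp":[0.174,0.469,-0.42],"spin":0.074}
  ]
}}

```text
time: 10.95
ee_pos: [0.5256, -0.218, 0.205]
eef_rot: [0.982, -0.188, 0.0, -0.0]
ft_force: [0.0, 1.1, -1.9]
width: 0.0157
grip_force: 30.0
```

```bash
sed -i 's/(19,110,60)/(17,120,60)/' al.py seg.py; python3 al.py a3.png
```

```text
tcp [ 0.5256 -0.218   0.205 ] yaw -21.7
px 361.0 20.0
far x 166.0 rect size [36.9 10.5] slope deg(+ = spin +) 48.2 => slot centre tool x,y mm 153.5 25.2 y at mid 25.64
px 223.0 20.0
far x 164.2 rect size [ 6.4 20.6] slope deg(+ = spin +) -22.0 => slot centre tool x,y mm 146.8 -68.2 y at mid -71.47
px 632.0 103.0
far x 107.7 rect size [11.  13.5] slope deg(+ = spin +) -27.2 => slot centre tool x,y mm 91.0 243.0 y at mid 238.23
px 474.0 206.0
far x 36.9 rect size [13.  37.7] slope deg(+ = spin +) -30.5 => slot centre tool x,y mm 20.7 123.3 y at mid 123.94
px 325.0 220.0
far x 18.5 rect size [12.5 25.6] slope deg(+ = spin +) 0.3 => slot centre tool x,y mm -0.3 1.9 y at mid 1.92
```

View pics/ca3.png

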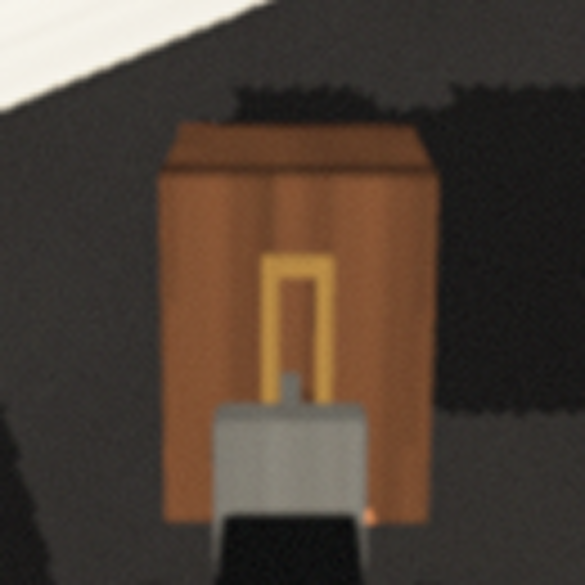

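Box3: slot centre at crop col 298 and blade at 290, so I shift +1.4 mm in y; yaw is fine.

Request:
{"fn": "carry_out", "kwargs": {
  "deltas": [
    {"hand":0,"dp":[0,0.0056,0.08],"spin":0},
    {"hand":0,"dp":[0,0.0056,0.12],"spin":0},
    {"hand":0,"dp":[0,0.0056,0.14],"spin":0},
    {"hand":0,"dp":[0,0.0056,0.16],"spin":0},
    {"hand":0,"dp":[0,0.0056,0.18],"spin":0},
    {"hand":0,"dp":[0,0.0056,0.2],"spin":0},
    {"hand":0,"dp":[0,0.0056,0.22],"spin":0},
    {"hand":0,"dp":[0,0.0056,0.24],"spin":0},
    {"hand":0,"dp":[0,0.0056,0.26],"spin":0}
  ]
}}

```text
time: 11.9
ee_pos: [0.5248, -0.2207, 0.1394]
eef_rot: [0.982, -0.189, 0.0, 0.0]
ft_force: [-0.2, 0.3, -1.3]
width: 0.0154
grip_force: 30.0
```

Request:
{"fn": "carry_out", "kwargs": {
  "deltas": [
    {"hand":0,"dp":[0,0,0.04],"spin":0},
    {"hand":0,"dp":[0,0,0.08],"spin":0},
    {"hand":0,"dp":[0,0,0.12],"spin":0},
    {"hand":0,"dp":[0,0,0.14],"spin":0},
    {"hand":0,"dp":[0,0,0.154],"spin":0},
    {"hand":0,"dp":[0,0,0.16],"spin":0},
    {"hand":0,"dp":[0,0,0.162],"spin":0},
    {"hand":0,"dp":[0,0,0.162],"spin":0},
    {"hand":0,"dp":[0,0,0.162],"spin":0},
    {"hand":0,"dp":[0,0,0.162],"spin":0}
  ]
}}

```text
time: 12.9
ee_pos: [0.5249, -0.2207, 0.1006]
eef_rot: [0.982, -0.189, 0.0, 0.0]
ft_force: [-5.6, 2.7, 10.8]
width: 0.0159
grip_force: 30.0
```

Request:
{"fn": "carry_out", "kwargs": {
  "deltas": [
    {"hand":0,"dp":[0,0,-0.1],"spin":0},
    {"hand":0,"dp":[0,0,-0.3],"spin":0},
    {"hand":0,"dp":[0,0,-0.42],"spin":0},
    {"hand":0,"dp":[0,0.2,-0.42],"spin":-0.04},
    {"hand":0,"dp":[0.074,0.4,-0.42],"spin":-0.08},
    {"hand":0,"dp":[0.074,0.487,-0.42],"spin":-0.12},
    {"hand":0,"dp":[0.074,0.487,-0.42],"spin":-0.177},
    {"hand":0,"dp":[0.074,0.487,-0.42],"spin":-0.177},
    {"hand":0,"dp":[0.074,0.487,-0.42],"spin":-0.177},
    {"hand":0,"dp":[0.074,0.487,-0.42],"spin":-0.177},
    {"hand":0,"dp":[0.074,0.487,-0.42],"spin":-0.177}
  ]
}}

```text
time: 14.0
ee_pos: [0.4972, -0.3399, 0.2045]
eef_rot: [0.996, 0.088, 0.0, 0.0]
ft_force: [-0.9, -0.5, -1.8]
width: 0.0158
grip_force: 30.0
```

```bash
python3 al.py a4.png
```

```text
tcp [ 0.4972 -0.3399  0.2045] yaw 10.0
px 305.0 5.0
far x 167.3 rect size [ 6.4 29.6] slope deg(+ = spin +) -2.6 => slot centre tool x,y mm 148.5 -14.0 y at mid -14.73
px 181.0 171.0
far x 67.3 rect size [39.8 14.9] slope deg(+ = spin +) 31.9 => slot centre tool x,y mm 51.4 -111.2 y at mid -113.12
px 30.0 177.0
far x 63.0 rect size [39.2 14. ] slope deg(+ = spin +) 18.2 => slot centre tool x,y mm 45.1 -238.7 y at mid -239.04
px 324.0 221.0
far x 19.9 rect size [27.3 14. ] slope deg(+ = spin +) 1.5 => slot centre tool x,y mm 1.1 0.6 y at mid 0.73
px 500.0 227.0
far x 12.7 rect size [10.1 32.3] slope deg(+ = spin +) -45.6 => slot centre tool x,y mm -0.5 151.8 y at mid 150.19al.py:17: RankWarning: Polyfit may be poorly conditioned
  k=np.polyfit(mm[:,0],mm[:,1],1); far=np.percentile(q[:,0],99)
```

View pics/ca4.png

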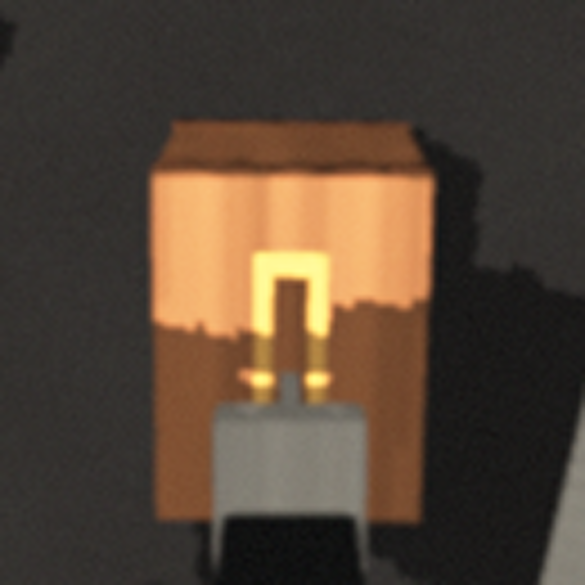

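Box4: slot centre at crop col 290.5 and blade at 290, so it's aligned.

Request:
{"fn": "carry_out", "kwargs": {
  "deltas": [
    {"hand":0,"dp":[0,0,0.08],"spin":0},
    {"hand":0,"dp":[0,0,0.12],"spin":0},
    {"hand":0,"dp":[0,0,0.14],"spin":0},
    {"hand":0,"dp":[0,0,0.16],"spin":0},
    {"hand":0,"dp":[0,0,0.18],"spin":0},
    {"hand":0,"dp":[0,0,0.2],"spin":0},
    {"hand":0,"dp":[0,0,0.22],"spin":0},
    {"hand":0,"dp":[0,0,0.24],"spin":0},
    {"hand":0,"dp":[0,0,0.26],"spin":0}
  ]
}}

```text
time: 14.95
ee_pos: [0.4969, -0.3406, 0.139]
eef_rot: [0.996, 0.088, 0.0, 0.0]
ft_force: [-0.6, 0.1, -1.5]
width: 0.0158
grip_force: 30.0
```

Request:
{"fn": "carry_out", "kwargs": {
  "deltas": [
    {"hand":0,"dp":[0,0,0.04],"spin":0},
    {"hand":0,"dp":[0,0,0.08],"spin":0},
    {"hand":0,"dp":[0,0,0.12],"spin":0},
    {"hand":0,"dp":[0,0,0.14],"spin":0},
    {"hand":0,"dp":[0,0,0.154],"spin":0},
    {"hand":0,"dp":[0,0,0.158],"spin":0},
    {"hand":0,"dp":[0,0,0.16],"spin":0},
    {"hand":0,"dp":[0,0,0.16],"spin":0},
    {"hand":0,"dp":[0,0,0.16],"spin":0},
    {"hand":0,"dp":[0,0,0.16],"spin":0}
  ]
}}

```text
time: 15.95
ee_pos: [0.4971, -0.3407, 0.1007]
eef_rot: [0.996, 0.088, 0.0, 0.0]
ft_force: [-3.2, 3.2, 7.9]
width: 0.0159
grip_force: 30.0
```

Request:
{"fn": "carry_out", "kwargs": {
  "deltas": [
    {"hand":0,"dp":[0,0,-0.1],"spin":0},
    {"hand":0,"dp":[0,0,-0.3],"spin":0},
    {"hand":0,"dp":[0,0,-0.44],"spin":0},
    {"hand":0,"dp":[0.1,-0.2,-0.44],"spin":0},
    {"hand":0,"dp":[0.3,-0.4,-0.44],"spin":0},
    {"hand":0,"dp":[0.45,-0.6,-0.44],"spin":0},
    {"hand":0,"dp":[0.6,-0.8,-0.44],"spin":0},
    {"hand":0,"dp":[0.6,-0.8,-0.44],"spin":0}
  ]
}}

```text
time: 16.75
ee_pos: [0.6097, -0.1168, 0.2097]
eef_rot: [0.996, 0.088, 0.0, 0.0]
ft_force: [0.6, -0.5, -1.0]
width: 0.0159
grip_force: 30.0
```

Request:
{"fn": "carry_out", "kwargs": {
  "deltas": [
    {"hand":0,"dp":[0.2,-0.2,0],"spin":0.04},
    {"hand":0,"dp":[0.384,-0.414,0],"spin":0.08},
    {"hand":0,"dp":[0.384,-0.414,0],"spin":0.12},
    {"hand":0,"dp":[0.384,-0.414,0],"spin":0.16},
    {"hand":0,"dp":[0.384,-0.414,0],"spin":0.189},
    {"hand":0,"dp":[0.384,-0.414,0],"spin":0.189},
    {"hand":0,"dp":[0.384,-0.414,0],"spin":0.189}
  ]
}}

```text
time: 17.45
ee_pos: [0.6853, 0.0, 0.2093]
eef_rot: [0.979, -0.206, 0.0, 0.0]
ft_force: [0.1, -0.7, -1.6]
width: 0.0157
grip_force: 30.0
```

```bash
python3 al.py a5.png | head -1
```

```text
tcp [0.6853 0.     0.2093] yaw -23.8
```

View pics/ca5.png

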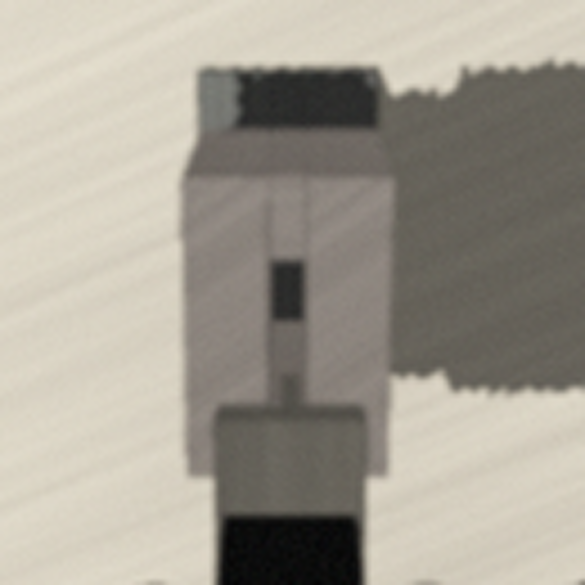

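Stand slot centre at crop col 288 and blade at 290, so aligned within 0.4 mm. Lowering.

Request:
{"fn": "carry_out", "kwargs": {
  "deltas": [
    {"hand":0,"dp":[0.003,-0.0012,0.1],"spin":0},
    {"hand":0,"dp":[0.003,-0.0012,0.18],"spin":0},
    {"hand":0,"dp":[0.003,-0.0012,0.21],"spin":0},
    {"hand":0,"dp":[0.003,-0.0012,0.23],"spin":0},
    {"hand":0,"dp":[0.003,-0.0012,0.25],"spin":0},
    {"hand":0,"dp":[0.003,-0.0012,0.27],"spin":0},
    {"hand":0,"dp":[0.003,-0.0012,0.29],"spin":0},
    {"hand":0,"dp":[0.003,-0.0012,0.31],"spin":0}
  ]
}}

```text
time: 18.3
ee_pos: [0.6863, 0.0002, 0.1318]
eef_rot: [0.978, -0.207, 0.0, -0.0]
ft_force: [-0.1, -0.2, -2.0]
width: 0.0157
grip_force: 30.0
```

Request:
{"fn": "carry_out", "kwargs": {
  "deltas": [
    {"hand":0,"dp":[0,0,0.04],"spin":0},
    {"hand":0,"dp":[0,0,0.08],"spin":0},
    {"hand":0,"dp":[0,0,0.11],"spin":0},
    {"hand":0,"dp":[0,0,0.13],"spin":0},
    {"hand":0,"dp":[0,0,0.145],"spin":0},
    {"hand":0,"dp":[0,0,0.152],"spin":0},
    {"hand":0,"dp":[0,0,0.155],"spin":0},
    {"hand":0,"dp":[0,0,0.155],"spin":0}
  ]
}}

```text
time: 19.1
ee_pos: [0.6863, 0.0003, 0.0937]
eef_rot: [0.978, -0.207, 0.0, -0.0]
ft_force: [-1.9, -0.3, 3.3]
width: 0.0159
grip_force: 30.0
```

Request:
{"fn": "carry_out", "kwargs": {
  "deltas": [
    {"hand":50,"dp":[0,0,0],"spin":0},
    {"hand":50,"dp":[0,0,0],"spin":0},
    {"hand":50,"dp":[0,0,0],"spin":0},
    {"hand":50,"dp":[0,0,-0.1],"spin":0},
    {"hand":50,"dp":[0,0,-0.25],"spin":0},
    {"hand":50,"dp":[0,0,-0.4],"spin":0},
    {"hand":70,"dp":[-0.2,0,-0.6],"spin":0},
    {"hand":70,"dp":[-0.4,0.1,-0.8],"spin":-0.04},
    {"hand":70,"dp":[-0.5,0.2,-0.84],"spin":-0.08},
    {"hand":70,"dp":[-0.5,0.3,-0.84],"spin":-0.12},
    {"hand":70,"dp":[-0.5,0.4,-0.84],"spin":-0.133},
    {"hand":70,"dp":[-0.5,0.4,-0.84],"spin":-0.133}
  ]
}}

```text
time: 20.3
ee_pos: [0.5303, -0.0444, 0.3042]
eef_rot: [1.0, -0.002, 0.001, 0.001]
ft_force: [0.2, -0.9, 0.4]
width: 0.0699
grip_force: 0.0
```

Run:
```python
from seg import *
P=pose(); print(P[0],np.degrees(np.arctan2(P[1][1,0],P[1][0,0])));im=save('wrist','w6.png'); t=save('top','t6.png')
for s in slots(im,'wrist',.075,P):
  if s[1][1]>30 and s[1][1]<45: print('w',*s)
for s in slots(t,'top',.075): print('t',*s)
```

```text
[ 0.53027363 -0.04440212  0.30421257] -0.22216463788846502
w [522.5  29. ] [14.8 39.8] 14.0 [256. 211.]
w [499.1 -96. ] [12.8 37.2] -9.3 [369. 231.]
w [ 525.4 -220.2] [14.1 38.1] -20.8 [481. 208.]
w [ 660.  -297.1] [13.6 38.4] -70.6 [571.  78.]
w [ 497.6 -340.5] [14.5 39.2] 9.4 [582. 232.]
t [ 525.8 -218.8] [14.9 37.5] -21.0 [370. 280.]
t [ 659.5 -297.4] [13.4 38.5] -68.8 [394. 223.]
t [ 498.3 -339.2] [13.8 38.5] 9.8 [422. 286.]
t [ 523.7 -489. ] [ 9.  34.6] 56.5 [481. 270.]
```

View pics/w6.png

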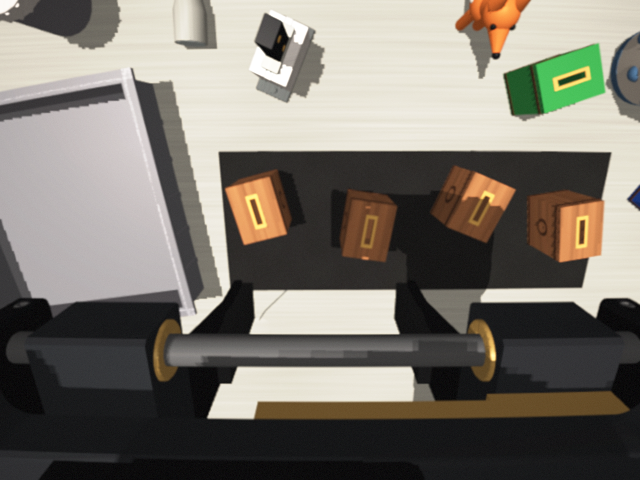

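All four boxes are seen at their checked places (slots 256,211 / 369,231 / 481,208 / 582,232), and the gauge is home in its stand at (283,45). Now moving box1 to the tray.

Request:
{"fn": "carry_out", "kwargs": {
  "deltas": [
    {"hand":74,"dp":[-0.029,-0.298,0.2],"spin":-0.05},
    {"hand":74,"dp":[-0.029,-0.298,0.4],"spin":-0.079},
    {"hand":74,"dp":[-0.029,-0.298,0.6],"spin":-0.079},
    {"hand":74,"dp":[-0.029,-0.298,0.7],"spin":-0.079},
    {"hand":74,"dp":[-0.029,-0.298,0.816],"spin":-0.079},
    {"hand":74,"dp":[-0.029,-0.298,0.816],"spin":-0.079}
  ]
}}

```text
time: 21.0
ee_pos: [0.5209, 0.0354, 0.0945]
eef_rot: [0.992, 0.125, -0.004, -0.001]
ft_force: [-0.2, 0.7, 0.2]
width: 0.0738
grip_force: 0.0
```

Request:
{"fn": "carry_out", "kwargs": {
  "deltas": [
    {"hand":74,"dp":[0,0,0.1],"spin":0},
    {"hand":74,"dp":[0,0,0.2],"spin":0},
    {"hand":74,"dp":[0,0,0.28],"spin":0},
    {"hand":74,"dp":[0,0,0.28],"spin":0},
    {"hand":0,"dp":[0,0,0.28],"spin":0},
    {"hand":0,"dp":[0,0,0.28],"spin":0},
    {"hand":0,"dp":[0,0,0.28],"spin":0},
    {"hand":0,"dp":[0,0,0.28],"spin":0},
    {"hand":0,"dp":[0,0,0.28],"spin":0},
    {"hand":0,"dp":[0,0,0.28],"spin":0}
  ],
  "force": 25
}}

```text
time: 22.0
ee_pos: [0.5247, 0.0337, 0.03]
eef_rot: [0.992, 0.124, 0.001, 0.0]
ft_force: [-0.5, -1.9, 6.9]
width: 0.0502
grip_force: 25.0
```

Request:
{"fn": "carry_out", "kwargs": {
  "deltas": [
    {"hand":0,"dp":[0,0,-0.1],"spin":0},
    {"hand":0,"dp":[0,0,-0.28],"spin":0},
    {"hand":0,"dp":[0,0,-0.42],"spin":0},
    {"hand":0,"dp":[0,0,-0.48],"spin":0},
    {"hand":0,"dp":[0.1,-0.2,-0.48],"spin":0},
    {"hand":0,"dp":[0.2,-0.4,-0.48],"spin":0},
    {"hand":0,"dp":[0.2,-0.6,-0.48],"spin":0},
    {"hand":0,"dp":[0.2,-0.6,-0.48],"spin":0}
  ]
}}

```text
time: 22.8
ee_pos: [0.5329, 0.1987, 0.1483]
eef_rot: [0.992, 0.128, -0.001, -0.002]
ft_force: [-0.4, -0.3, -2.2]
width: 0.0496
grip_force: 25.0
```

Request:
{"fn": "carry_out", "kwargs": {
  "deltas": [
    {"hand":0,"dp":[0.1,-0.2,0],"spin":0},
    {"hand":0,"dp":[0.2,-0.4,0],"spin":0.034},
    {"hand":0,"dp":[0.241,-0.568,0],"spin":0.034},
    {"hand":0,"dp":[0.241,-0.568,0],"spin":0.034},
    {"hand":0,"dp":[0.241,-0.568,0],"spin":0.034}
  ]
}}

```text
time: 23.3
ee_pos: [0.5575, 0.3461, 0.1475]
eef_rot: [0.997, 0.073, -0.001, 0.0]
ft_force: [-0.8, -0.8, -2.0]
width: 0.0498
grip_force: 25.0
```

Request:
{"fn": "carry_out", "kwargs": {
  "deltas": [
    {"hand":0,"dp":[0,0,0.15],"spin":0},
    {"hand":0,"dp":[0,0,0.28],"spin":0},
    {"hand":0,"dp":[0,0,0.38],"spin":0},
    {"hand":0,"dp":[0,0,0.44],"spin":0},
    {"hand":0,"dp":[0,0,0.468],"spin":0},
    {"hand":0,"dp":[0,0,0.468],"spin":0},
    {"hand":0,"dp":[0,0,0.468],"spin":0}
  ]
}}

```text
time: 24.0
ee_pos: [0.5598, 0.3438, 0.0329]
eef_rot: [0.998, 0.07, 0.001, -0.0]
ft_force: [1.3, 0.8, -1.1]
width: 0.0496
grip_force: 25.0
```

Request:
{"fn": "carry_out", "kwargs": {
  "deltas": [
    {"hand":72,"dp":[0,0,0],"spin":0},
    {"hand":72,"dp":[0,0,0],"spin":0},
    {"hand":72,"dp":[0,0,0],"spin":0},
    {"hand":72,"dp":[0,0,-0.2],"spin":0},
    {"hand":72,"dp":[0,0,-0.4],"spin":0},
    {"hand":72,"dp":[0,0,-0.48],"spin":0},
    {"hand":72,"dp":[-0.242,0.4,-0.48],"spin":0},
    {"hand":72,"dp":[-0.242,0.6,-0.48],"spin":0},
    {"hand":72,"dp":[-0.242,0.856,-0.48],"spin":0},
    {"hand":72,"dp":[-0.242,0.856,-0.48],"spin":0}
  ]
}}

```text
time: 25.0
ee_pos: [0.5293, 0.1472, 0.1524]
eef_rot: [0.997, 0.071, 0.0, 0.0]
ft_force: [1.9, 0.1, 0.6]
width: 0.0716
grip_force: 0.0
```

Request:
{"fn": "carry_out", "kwargs": {
  "deltas": [
    {"hand":72,"dp":[-0.242,0.2,0],"spin":0},
    {"hand":72,"dp":[-0.242,0.4,0],"spin":0.094},
    {"hand":72,"dp":[-0.242,0.6,0],"spin":0.094},
    {"hand":72,"dp":[-0.242,0.856,0],"spin":0.094},
    {"hand":72,"dp":[-0.242,0.856,0],"spin":0.094},
    {"hand":72,"dp":[-0.242,0.856,0],"spin":0.094},
    {"hand":72,"dp":[-0.242,0.856,0],"spin":0.094}
  ]
}}

```text
time: 25.7
ee_pos: [0.5, -0.0718, 0.1522]
eef_rot: [0.997, -0.077, 0.0, -0.0]
ft_force: [-0.4, 2.0, -0.2]
width: 0.0721
grip_force: 0.0
```

```bash
cat > look.py <<'E'
from seg import *
import sys
P=pose(); print(P[0].round(4),np.degrees(np.arctan2(P[1][1,0],P[1][0,0])).round(1));im=save('wrist',sys.argv[1])
for s in slots(im,'wrist',.075,P):
  if 20<s[1][1]<45 and s[3][1]<330: 
    d=P[1].T@(np.append(s[0]/1000,.075)-P[0]); print('w',*s,'tool',d.round(4))
E
python3 look.py w7.png
```

```text
[ 0.5    -0.0718  0.1522] -8.9
w [498.8 -95.9] [12.4 37.4] -7.6 [358. 245.] tool [0.0025 0.0241 0.0772]
w [ 525.1 -219.4] [14.4 38.9] -21.9 [537. 181.] tool [0.0475 0.142  0.0772]
```

Request:
{"fn": "carry_out", "kwargs": {
  "deltas": [
    {"hand":74,"dp":[0.01,0.098,0.1],"spin":0},
    {"hand":74,"dp":[0.01,0.098,0.2],"spin":0},
    {"hand":74,"dp":[0.01,0.098,0.35],"spin":0},
    {"hand":74,"dp":[0.01,0.098,0.489],"spin":0},
    {"hand":74,"dp":[0.01,0.098,0.489],"spin":0},
    {"hand":0,"dp":[0.01,0.098,0.489],"spin":0},
    {"hand":0,"dp":[0.01,0.098,0.489],"spin":0},
    {"hand":0,"dp":[0.01,0.098,0.489],"spin":0},
    {"hand":0,"dp":[0.01,0.098,0.489],"spin":0},
    {"hand":0,"dp":[0.01,0.098,0.489],"spin":0},
    {"hand":0,"dp":[0.01,0.098,0.489],"spin":0}
  ]
}}

```text
time: 26.85
ee_pos: [0.4996, -0.0962, 0.0311]
eef_rot: [0.997, -0.077, 0.001, 0.0]
ft_force: [-1.6, 0.3, 7.9]
width: 0.05
grip_force: 25.0
```

Request:
{"fn": "carry_out", "kwargs": {
  "deltas": [
    {"hand":0,"dp":[0,0,-0.1],"spin":0},
    {"hand":0,"dp":[0,0,-0.28],"spin":0},
    {"hand":0,"dp":[0,0,-0.42],"spin":0},
    {"hand":0,"dp":[0,0,-0.5],"spin":0},
    {"hand":0,"dp":[-0.1,-0.2,-0.5],"spin":0},
    {"hand":0,"dp":[-0.2,-0.4,-0.5],"spin":0},
    {"hand":0,"dp":[-0.247,-0.6,-0.5],"spin":0},
    {"hand":0,"dp":[-0.247,-0.818,-0.5],"spin":0},
    {"hand":0,"dp":[-0.247,-0.818,-0.5],"spin":0},
    {"hand":0,"dp":[-0.247,-0.818,-0.5],"spin":0},
    {"hand":0,"dp":[-0.247,-0.818,-0.5],"spin":0}
  ]
}}

```text
time: 27.95
ee_pos: [0.4688, 0.1149, 0.1547]
eef_rot: [0.997, -0.077, -0.0, 0.0]
ft_force: [0.7, -0.4, -2.0]
width: 0.0499
grip_force: 25.0
```

Request:
{"fn": "carry_out", "kwargs": {
  "deltas": [
    {"hand":0,"dp":[-0.1,-0.2,0],"spin":0},
    {"hand":0,"dp":[-0.2,-0.4,0],"spin":-0.04},
    {"hand":0,"dp":[-0.247,-0.6,0],"spin":-0.094},
    {"hand":0,"dp":[-0.247,-0.818,0],"spin":-0.094},
    {"hand":0,"dp":[-0.247,-0.818,0],"spin":-0.094},
    {"hand":0,"dp":[-0.247,-0.818,0],"spin":-0.094},
    {"hand":0,"dp":[-0.247,-0.818,0],"spin":-0.094},
    {"hand":0,"dp":[-0.247,-0.818,0],"spin":-0.094}
  ]
}}

```text
time: 28.75
ee_pos: [0.4401, 0.3247, 0.1545]
eef_rot: [0.998, 0.069, 0.0, 0.001]
ft_force: [0.4, -0.2, -1.1]
width: 0.0497
grip_force: 25.0
```

```bash
python3 look.py w8.png
```

```text
[0.4401 0.3247 0.1545] 7.9
w [554.7 384.5] [14.2 39.1] 9.8 [251.  56.] tool [ 0.1218 -0.0435  0.0795]
w [381.8 315.8] [19.6 25.7] -82.1 [324. 321.] tool [-0.059   0.0006  0.0795]
```

View pics/w8.png

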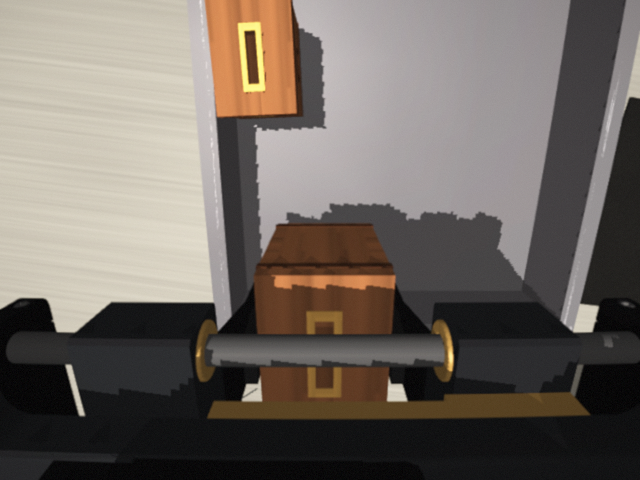

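Box1 has been knocked about 4 cm towards the tray's outer wall (its slot is now at 251,56). It's still upright and inside the allowed range (y' ≈ 0.103, and the wall caps it at 0.105). Placing box2.

Request:
{"fn": "carry_out", "kwargs": {
  "deltas": [
    {"hand":0,"dp":[0,0,0.15],"spin":0},
    {"hand":0,"dp":[0,0,0.28],"spin":0},
    {"hand":0,"dp":[0,0,0.4],"spin":0},
    {"hand":0,"dp":[0,0,0.46],"spin":0},
    {"hand":0,"dp":[0,0,0.483],"spin":0},
    {"hand":0,"dp":[0,0,0.483],"spin":0},
    {"hand":0,"dp":[0,0,0.483],"spin":0}
  ]
}}

```text
time: 29.5
ee_pos: [0.4402, 0.3273, 0.0353]
eef_rot: [0.998, 0.071, 0.001, -0.0]
ft_force: [-0.6, -0.2, -2.3]
width: 0.0501
grip_force: 25.0
```

Request:
{"fn": "carry_out", "kwargs": {
  "deltas": [
    {"hand":68,"dp":[0,0,0],"spin":0},
    {"hand":68,"dp":[0,0,0],"spin":0},
    {"hand":68,"dp":[0,0,0],"spin":0},
    {"hand":68,"dp":[0,0,-0.2],"spin":0},
    {"hand":68,"dp":[0,0,-0.4],"spin":0},
    {"hand":68,"dp":[0,0,-0.5],"spin":0},
    {"hand":72,"dp":[0,0.2,-0.52],"spin":0},
    {"hand":72,"dp":[0,0.4,-0.52],"spin":0},
    {"hand":72,"dp":[0,0.6,-0.52],"spin":0},
    {"hand":72,"dp":[0,0.8,-0.52],"spin":0},
    {"hand":72,"dp":[0,1,-0.52],"spin":0},
    {"hand":72,"dp":[0,1,-0.52],"spin":0},
    {"hand":72,"dp":[0,1,-0.52],"spin":0}
  ]
}}

```text
time: 30.8
ee_pos: [0.4748, 0.0787, 0.1643]
eef_rot: [0.998, 0.069, 0.0, 0.0]
ft_force: [0.1, 1.0, 0.2]
width: 0.0717
grip_force: 0.0
```

Request:
{"fn": "carry_out", "kwargs": {
  "deltas": [
    {"hand":72,"dp":[0,0.2,0],"spin":0.04},
    {"hand":72,"dp":[0.032,0.4,0],"spin":0.08},
    {"hand":72,"dp":[0.032,0.6,0],"spin":0.12},
    {"hand":72,"dp":[0.032,0.8,0],"spin":0.166},
    {"hand":72,"dp":[0.032,1,0],"spin":0.166},
    {"hand":72,"dp":[0.032,1,0],"spin":0.166},
    {"hand":72,"dp":[0.032,1,0],"spin":0.166},
    {"hand":72,"dp":[0.032,1,0],"spin":0.166},
    {"hand":72,"dp":[0.032,1,0],"spin":0.166}
  ]
}}

```text
time: 31.7
ee_pos: [0.5182, -0.1647, 0.1642]
eef_rot: [0.982, -0.187, 0.0, -0.0]
ft_force: [0.6, -0.5, -0.7]
width: 0.0724
grip_force: 0.0
```

```bash
python3 look.py w9.png
```

```text
[ 0.5182 -0.1647  0.1642] -21.6
w [ 525.2 -220. ] [14.  38.1] -21.4 [392. 207.] tool [0.0268 0.0489 0.0892]
w [ 636.8 -252.6] [ 1.2 35.5] 18.5 [385.  24.] tool [0.1426 0.0382 0.0892]
w [ 497.4 -340.7] [13.7 39.1] 9.5 [568. 182.] tool [0.0453 0.1714 0.0891]
```

Request:
{"fn": "carry_out", "kwargs": {
  "deltas": [
    {"hand":74,"dp":[0.107,0.196,0],"spin":0},
    {"hand":74,"dp":[0.107,0.196,0.1],"spin":0},
    {"hand":74,"dp":[0.107,0.196,0.25],"spin":0},
    {"hand":74,"dp":[0.107,0.196,0.4],"spin":0},
    {"hand":74,"dp":[0.107,0.196,0.532],"spin":0},
    {"hand":74,"dp":[0.107,0.196,0.532],"spin":0},
    {"hand":0,"dp":[0.107,0.196,0.532],"spin":0},
    {"hand":0,"dp":[0.107,0.196,0.532],"spin":0},
    {"hand":0,"dp":[0.107,0.196,0.532],"spin":0},
    {"hand":0,"dp":[0.107,0.196,0.532],"spin":0},
    {"hand":0,"dp":[0.107,0.196,0.532],"spin":0},
    {"hand":0,"dp":[0.107,0.196,0.532],"spin":0}
  ]
}}

```text
time: 32.95
ee_pos: [0.5256, -0.2223, 0.0326]
eef_rot: [0.982, -0.189, 0.001, 0.0]
ft_force: [-0.9, 2.2, 7.6]
width: 0.0498
grip_force: 25.0
```

Request:
{"fn": "carry_out", "kwargs": {
  "deltas": [
    {"hand":0,"dp":[0,0,-0.1],"spin":0},
    {"hand":0,"dp":[0,0,-0.28],"spin":0},
    {"hand":0,"dp":[0,0,-0.42],"spin":0},
    {"hand":0,"dp":[0,0,-0.52],"spin":0},
    {"hand":0,"dp":[-0.1,-0.2,-0.52],"spin":0},
    {"hand":0,"dp":[-0.2,-0.4,-0.52],"spin":0},
    {"hand":0,"dp":[-0.234,-0.6,-0.52],"spin":0},
    {"hand":0,"dp":[-0.234,-0.8,-0.52],"spin":0},
    {"hand":0,"dp":[-0.234,-0.861,-0.52],"spin":0},
    {"hand":0,"dp":[-0.234,-0.861,-0.52],"spin":0},
    {"hand":0,"dp":[-0.234,-0.861,-0.52],"spin":0}
  ]
}}

```text
time: 34.05
ee_pos: [0.5497, -0.0007, 0.161]
eef_rot: [0.982, -0.188, -0.0, 0.0]
ft_force: [-0.2, -0.6, -2.1]
width: 0.0501
grip_force: 25.0
```

Request:
{"fn": "carry_out", "kwargs": {
  "deltas": [
    {"hand":0,"dp":[-0.1,-0.2,0],"spin":-0.04},
    {"hand":0,"dp":[-0.2,-0.4,0],"spin":-0.08},
    {"hand":0,"dp":[-0.234,-0.6,0],"spin":-0.12},
    {"hand":0,"dp":[-0.234,-0.8,0],"spin":-0.166},
    {"hand":0,"dp":[-0.234,-0.861,0],"spin":-0.166},
    {"hand":0,"dp":[-0.234,-0.861,0],"spin":-0.166},
    {"hand":0,"dp":[-0.234,-0.861,0],"spin":-0.166},
    {"hand":0,"dp":[-0.234,-0.861,0],"spin":-0.166},
    {"hand":0,"dp":[-0.234,-0.861,0],"spin":-0.166}
  ]
}}

```text
time: 34.95
ee_pos: [0.5758, 0.2187, 0.1611]
eef_rot: [0.998, 0.069, 0.0, 0.001]
ft_force: [0.2, -0.5, -2.4]
width: 0.0502
grip_force: 25.0
```

Request:
{"fn": "carry_out", "kwargs": {
  "deltas": [
    {"hand":0,"dp":[0,0,0.15],"spin":0},
    {"hand":0,"dp":[0,0,0.28],"spin":0},
    {"hand":0,"dp":[0,0,0.4],"spin":0},
    {"hand":0,"dp":[0,0,0.48],"spin":0},
    {"hand":0,"dp":[0,0,0.506],"spin":0},
    {"hand":0,"dp":[0,0,0.506],"spin":0},
    {"hand":0,"dp":[0,0,0.506],"spin":0}
  ]
}}

```text
time: 35.65
ee_pos: [0.576, 0.2202, 0.0353]
eef_rot: [0.998, 0.07, 0.001, 0.0]
ft_force: [0.0, 0.0, -2.3]
width: 0.05
grip_force: 25.0
```

Request:
{"fn": "carry_out", "kwargs": {
  "deltas": [
    {"hand":68,"dp":[0,0,0],"spin":0},
    {"hand":68,"dp":[0,0,0],"spin":0},
    {"hand":68,"dp":[0,0,0],"spin":0},
    {"hand":68,"dp":[0,0,-0.2],"spin":0},
    {"hand":68,"dp":[0,0,-0.4],"spin":0},
    {"hand":68,"dp":[0,0,-0.55],"spin":0},
    {"hand":72,"dp":[-0.1,0.2,-0.55],"spin":0},
    {"hand":72,"dp":[-0.1,0.4,-0.55],"spin":0},
    {"hand":72,"dp":[-0.2,0.6,-0.55],"spin":0},
    {"hand":72,"dp":[-0.3,0.8,-0.55],"spin":0},
    {"hand":72,"dp":[-0.3,1,-0.55],"spin":0},
    {"hand":72,"dp":[-0.3,1,-0.55],"spin":0},
    {"hand":72,"dp":[-0.3,1,-0.55],"spin":0}
  ]
}}

```text
time: 36.95
ee_pos: [0.5365, -0.0405, 0.1722]
eef_rot: [0.998, 0.068, 0.0, 0.001]
ft_force: [-1.0, 0.6, 0.2]
width: 0.0718
grip_force: 0.0
```

Request:
{"fn": "carry_out", "kwargs": {
  "deltas": [
    {"hand":72,"dp":[-0.1,0.2,0],"spin":0},
    {"hand":72,"dp":[-0.2,0.4,0],"spin":0},
    {"hand":72,"dp":[-0.25,0.6,0],"spin":0},
    {"hand":72,"dp":[-0.25,0.8,0],"spin":-0.01},
    {"hand":72,"dp":[-0.25,1,0],"spin":-0.01},
    {"hand":72,"dp":[-0.25,1,0],"spin":-0.01},
    {"hand":72,"dp":[-0.25,1,0],"spin":-0.01},
    {"hand":72,"dp":[-0.25,1,0],"spin":-0.01}
  ]
}}

```text
time: 37.75
ee_pos: [0.5109, -0.2909, 0.1719]
eef_rot: [0.996, 0.088, 0.0, -0.001]
ft_force: [0.5, 0.4, 0.8]
width: 0.072
grip_force: 0.0
```

```bash
python3 look.py w10.png
```

```text
[ 0.5109 -0.2909  0.1719] 10.1
w [ 658.2 -300.1] [10.4 31.6] -70.4 [379.  25.] tool [0.1434 0.035  0.097 ]
w [ 497.8 -340.1] [12.9 37.8] 9.2 [384. 267.] tool [-0.0216  0.0463  0.0969]
w [ 525.5 -491.2] [ 7.7 31.5] 46.4 [582. 267.] tool [-0.0207  0.1999  0.0966]
```

dx −0.022 → −0.088; dy 0.0465 → 0.186; z 0.141 → 0.56.

Request:
{"fn": "carry_out", "kwargs": {
  "deltas": [
    {"hand":74,"dp":[-0.088,0.186,0],"spin":0},
    {"hand":74,"dp":[-0.088,0.186,0.1],"spin":0},
    {"hand":74,"dp":[-0.088,0.186,0.25],"spin":0},
    {"hand":74,"dp":[-0.088,0.186,0.4],"spin":0},
    {"hand":74,"dp":[-0.088,0.186,0.56],"spin":0},
    {"hand":74,"dp":[-0.088,0.186,0.56],"spin":0},
    {"hand":0,"dp":[-0.088,0.186,0.56],"spin":0},
    {"hand":0,"dp":[-0.088,0.186,0.56],"spin":0},
    {"hand":0,"dp":[-0.088,0.186,0.56],"spin":0},
    {"hand":0,"dp":[-0.088,0.186,0.56],"spin":0},
    {"hand":0,"dp":[-0.088,0.186,0.56],"spin":0},
    {"hand":0,"dp":[-0.088,0.186,0.56],"spin":0}
  ]
}}

```text
time: 39.0
ee_pos: [0.4972, -0.3433, 0.0338]
eef_rot: [0.996, 0.086, 0.001, 0.001]
ft_force: [-1.0, 2.1, 8.4]
width: 0.0501
grip_force: 25.0
```

Request:
{"fn": "carry_out", "kwargs": {
  "deltas": [
    {"hand":0,"dp":[0,0,-0.1],"spin":0},
    {"hand":0,"dp":[0,0,-0.28],"spin":0},
    {"hand":0,"dp":[0,0,-0.42],"spin":0},
    {"hand":0,"dp":[0,0,-0.52],"spin":0},
    {"hand":0,"dp":[0.05,-0.2,-0.52],"spin":0},
    {"hand":0,"dp":[0.076,-0.4,-0.52],"spin":0},
    {"hand":0,"dp":[0.076,-0.6,-0.52],"spin":0},
    {"hand":0,"dp":[0.076,-0.728,-0.52],"spin":0},
    {"hand":0,"dp":[0.076,-0.728,-0.52],"spin":0}
  ]
}}

```text
time: 39.9
ee_pos: [0.4835, -0.1553, 0.1627]
eef_rot: [0.996, 0.09, 0.0, -0.0]
ft_force: [-0.7, -0.7, -2.1]
width: 0.0496
grip_force: 25.0
```

Request:
{"fn": "carry_out", "kwargs": {
  "deltas": [
    {"hand":0,"dp":[0.05,-0.2,0],"spin":0},
    {"hand":0,"dp":[0.076,-0.4,0],"spin":0},
    {"hand":0,"dp":[0.076,-0.6,0],"spin":0},
    {"hand":0,"dp":[0.076,-0.728,0],"spin":0},
    {"hand":0,"dp":[0.076,-0.728,0],"spin":0}
  ]
}}

```text
time: 40.4
ee_pos: [0.4705, 0.0266, 0.1627]
eef_rot: [0.996, 0.09, 0.001, -0.0]
ft_force: [-0.1, -0.7, -2.2]
width: 0.0498
grip_force: 25.0
```

Request:
{"fn": "carry_out", "kwargs": {
  "deltas": [
    {"hand":0,"dp":[0.05,-0.2,0],"spin":0.01},
    {"hand":0,"dp":[0.076,-0.4,0],"spin":0.01},
    {"hand":0,"dp":[0.076,-0.6,0],"spin":0.01},
    {"hand":0,"dp":[0.076,-0.728,0],"spin":0.01},
    {"hand":0,"dp":[0.076,-0.728,0],"spin":0.01},
    {"hand":0,"dp":[0.076,-0.728,0],"spin":0.01},
    {"hand":0,"dp":[0.076,-0.728,0],"spin":0.01}
  ]
}}

```text
time: 41.1
ee_pos: [0.4591, 0.2027, 0.1619]
eef_rot: [0.998, 0.07, 0.0, 0.0]
ft_force: [0.8, -0.2, -1.9]
width: 0.0496
grip_force: 25.0
```

```bash
python3 look.py w11.png; python3 -c "
from h import *
save('top','t11.png')"
```

```text
[0.4591 0.2027 0.1619] 8.0
w [554.6 385.1] [14.  38.8] 9.9 [60. 66.] tool [ 0.1199 -0.1675  0.0868]
w [438.4 327.1] [14.  39.2] 8.2 [149. 249.] tool [-0.0033 -0.1262  0.0868]
w [573.5 219.3] [14.2 39.2] 7.5 [322.  76.] tool [ 0.1156 -0.0007  0.0869]
w [399.5 193.6] [26.1 26.4] -82.1 [324. 317.] tool [-0.0603  0.0006  0.0869]
```

View pics/w11.png

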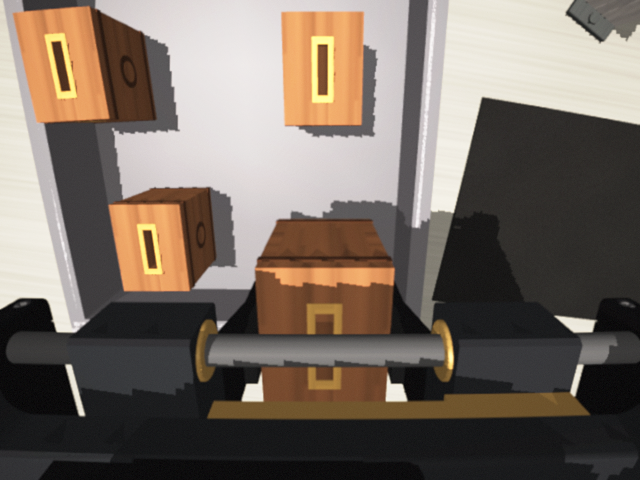

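The three placed boxes stand upright in the tray (60,66 / 149,249 / 322,76), and the fourth spot is free. Lowering to z 0.0355: 0.1265 → 0.506.

Request:
{"fn": "carry_out", "kwargs": {
  "deltas": [
    {"hand":0,"dp":[0,0,0.15],"spin":0},
    {"hand":0,"dp":[0,0,0.28],"spin":0},
    {"hand":0,"dp":[0,0,0.4],"spin":0},
    {"hand":0,"dp":[0,0,0.48],"spin":0},
    {"hand":0,"dp":[0,0,0.506],"spin":0},
    {"hand":0,"dp":[0,0,0.506],"spin":0},
    {"hand":0,"dp":[0,0,0.506],"spin":0}
  ]
}}

```text
time: 41.9
ee_pos: [0.459, 0.204, 0.036]
eef_rot: [0.998, 0.07, 0.0, 0.0]
ft_force: [0.4, 0.3, -2.0]
width: 0.0495
grip_force: 25.0
```

Request:
{"fn": "carry_out", "kwargs": {
  "deltas": [
    {"hand":68,"dp":[0,0,0],"spin":0},
    {"hand":68,"dp":[0,0,0],"spin":0},
    {"hand":68,"dp":[0,0,0],"spin":0},
    {"hand":68,"dp":[0,0,-0.2],"spin":0},
    {"hand":68,"dp":[0,0,-0.4],"spin":0},
    {"hand":68,"dp":[0,0,-0.6],"spin":0},
    {"hand":68,"dp":[-0.1,0.2,-0.7],"spin":0},
    {"hand":68,"dp":[-0.2,0.4,-0.7],"spin":0},
    {"hand":68,"dp":[-0.2,0.6,-0.7],"spin":0},
    {"hand":68,"dp":[-0.2,0.8,-0.7],"spin":0},
    {"hand":68,"dp":[-0.2,0.8,-0.7],"spin":0},
    {"hand":68,"dp":[-0.2,0.8,-0.7],"spin":0}
  ]
}}

```text
time: 43.1
ee_pos: [0.4371, -0.0032, 0.2107]
eef_rot: [0.998, 0.068, 0.0, 0.0]
ft_force: [0.4, 0.5, 0.2]
width: 0.0682
grip_force: 0.0
```

```bash
python3 look.py w12.png; python3 -c "
from h import *
save('side','s12.png')"
```

```text
[ 0.4371 -0.0032  0.2107] 7.8
w [567.4 219.9] [14.4 26.8] 7.9 [49. 19.] tool [ 0.1595 -0.2033  0.1356]
w [458.6 204.7] [14.7 39.1] 7.8 [ 76. 168.] tool [ 0.0496 -0.2031  0.1356]
w [ 632.  -214.3] [ 0.8 21.6] 20.0 [638.  16.] tool [0.1642 0.2357 0.1358]
```

View pics/s12.png

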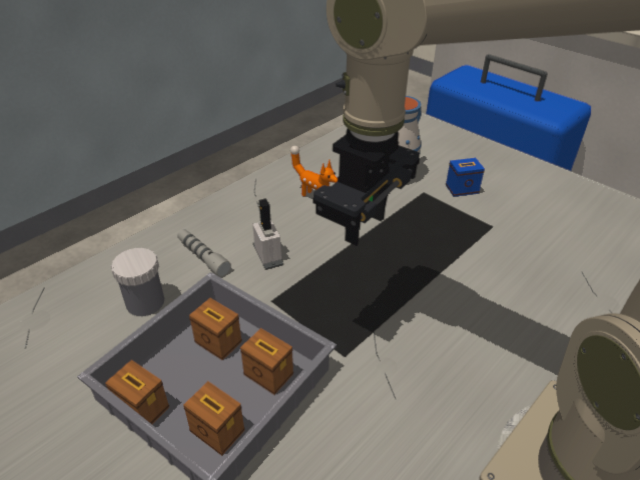

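All four boxes stand upright in the tray (around 138,390 / 215,415 / 215,327 / 268,360), and the gauge stands home at (266,235) as at the start. Handing in.

```bash
python3 -c "
from bench import *
print(close_job())"
```

```text
the job is handed in; nothing more can be done
None
```

I checked all four boxes in order with the gauge, stood them upright in the tray, returned the gauge fully home and handed the job in; box1 was knocked about 4 cm inside the tray, but by my measurement it is still within bounds, and no verdict came back.

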